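Make up the counter kit and the bill-book kit

ROBOT

A 6-joint arm with a two-finger parallel gripper is mounted at the origin on the work surface. World frame = base frame: x ahead of the robot, y to its left, z up, the work surface at z = 0. Lengths are in m, angles in degrees, forces in N, time in s.
With the tool pointing down it reaches from about 0.375 to 0.9 m from the base axis. Payload 3.1 kg.
Tool frame: the origin (TCP) lies midway between the tips of the shut fingers; the grasp point (between the pads) lies 19 mm behind it; z points along the fingers, y is the line along which they close (so a half turn about z gives the same grasp; the last joint's range is limited). The gripper opens to 87 mm and grips with 3 to 60 N. Pads are 19 mm wide; open, the fingers measure 117 mm over their backs; the gripper's body (75 mm by 190 mm) begins 51 mm behind the grasp point.
Start: joints at [62.023, 30.224, 82.088, -0, 67.689, -10.227], TCP at [0.191, 0.595, 0.223] pointing down, gripper open.
Joint ranges: [-176.69, 176.69], [-43.24, 126.21], [12.49, 139.97], [-82, 262], [0, 151.66], [-163.58, 163.58]. Speed limits (degrees/s): [159.86, 159.86, 180, 180, 180, 180].

INTERFACE

Orientations are given as a 3x3 rotation matrix whose columns are the frame's x, y, z axes.
In Python, from rig import read_state, optics, bot gives the robot as it stands. The module is installed in compiled form; this text tells all that it offers.
- The arm moves only by the tool send_rows, never from a script. Its argument "commands" is a list of rows, each a list of 7 numbers: the turn, a rotation vector about the tool's x, y, z in units of 5 degrees (1.0 is 5 degrees), then the shift along the tool's x, y, z in units of 30 mm (1.0 is 30 mm), then the opening, from 0 (shut) to 1 (fully open). In form: [[rx, ry, rz, tx, ty, tz, gripper], ...]. A call has 1 to 20 rows; each row is the pose to reach, as a shift and turn from the pose commanded when the call began, along the tool's axes at that moment; what a row does not reach only later rows make up. A row lasts 1/12 s, in which the tool goes at most 41.7 mm and 7.16 degrees, less where a joint would pass 70% of its speed; a pose out of reach is approached as far as the arm can. A call with a gripper value outside its range is refused whole. The fingers move at their own pace and stop on an object; the grip force is fixed at half the most. Time passes only in rows, so rows that repeat a pose let the fingers close. It gives the time, the measured TCP pose, the force, the opening and the grip force at its end, in the units of the state.
- read_state(): the state, without advancing time (a new reading comes with each control period).
- optics.capture(name): name is "scene" or "top"; returns a dict with "image" (400x640x3 uint8, blue, green, red), "intrinsics" (3x3 intrinsics, pixels), "extrinsics" (4x4, takes a point from world to camera coordinates). Camera axes: x right, y down, z forward; pixel columns grow to the right and rows downward; lengths in m; the calibration is good to about 2 mm. A picture is of the moment at which its call begins. There is no depth.
- bot.hand_in(): hands the job in; it is judged then, once.
The state is a dict: "time_s": time; "joint_positions": joint angles; "qvel": joint speeds; "tau": joint torques, N m; "position": TCP position; "tcp_rot": TCP orientation; "force": force on the tool from outside, world axes, zero at the start; "moment": the same for the moment, N m; "opening": opening from 0.0 (shut) to 1.0 (fully open); "grasp_force": force on a finger pad.
Only numpy, scipy, OpenCV 4.12 (cv2) and the standard library are available. Lean on these libraries where they do the work, as an engineer would, in place of code of your own. Each camera call takes 0.05 s, during which the arm holds its last target. There are 200 camera calls.

TASK

Make up the two kits. Into the tray with the overhanging lip go the stamp pad plate, one short edge tucked under the lip and the other then lowered so that it lies flat on the floor of its bay, and the wooden hand stamp, standing upright in the cell beside it. Into the three-compartment tray go the stapler, on its base in the long cell, the small ink bottle upright in the round well and the numbering machine upright in the square well; leave the wide glue jar where it stands.

Things in the scene. Friction and masses are not known exactly. Their poses are not given: they have to be found in the camera images.
- desk_tray: Fixed plywood tray with a lip, 102 (x) x 136 (y) mm; floor 4, wall tops 17 mm above table. Origin on the table, under its middle. Pad bay: centre x 0, y -31, inside 94 (x) x 70 (y) mm; a lip over its -x end (robot side at yaw 0) reaches 24 mm in from the wall, to x = -23, underside 24, top 29 mm above table, closed at its sides. Stamp cell, open: centre x 0, y +35, inside 94 x 54 mm. Walls 4 mm.
- book_tray: Fixed plywood tray with three compartments and no lip, x from -59 to +58, y +-66 mm; floor 4, wall tops 17 mm above table. Origin on the table. Long cell: centre x -31, y 0, inside 48 (x) x 124 (y) mm. Round well: centre x +27, y +33, 54 mm across. Square well: centre x +27, y -32, inside 54 x 54 mm.
- pad_plate: Stamp pad plate: flat steel plate 76 (x) x 50 (y) x 8 mm with two dark pad strips on top and, upright in the middle, a black grip fin 24 (x) x 12 (y) mm from 8 to 38 mm above the underside. Alike both ways round. Origin at the centre of the underside, z up. 0.12 kg.
- wood_stamp: Wooden hand stamp: block 40 (x) by 28 (y) by 18 mm with a turned wooden handle on top, 76 mm high in all; the handle's grip is a cylinder 24 mm in diameter from 46 to 70 mm up. Origin at the centre of the underside, z up. 0.09 kg.
- numberer: Numbering machine: open steel frame 34 (x) by 28 (y) by 55 mm with brass wheels, and on top a thin neck and a black cylindrical knob 24 mm in diameter from 67 to 93 mm up (93 mm high in all). The knob is rigid. Origin at the centre of the underside, z up. 0.30 kg.
- ink_bottle: Small ink bottle: slim grey body 34 mm in diameter up to 53 mm, white cap 26 mm in diameter from 53 to 77 mm up. The cap stays on. Origin at the centre of the underside, z up. 0.08 kg.
- stapler: Small black stapler standing on its base, 92 (x, length) by 26 (y) mm and 42 mm high; its upper arm, 22 mm wide (y), from 26 to 42 mm up, is where to grip. It does not move. Origin at the centre of the underside, z up. 0.14 kg.
- glue_jar: Wide low white glue jar with a grey lid, 62 mm in diameter, 58 mm high, in no kit. Origin at the centre of the underside. 0.25 kg. (Other things lying among the pieces are under 12 mm high; stacks and equipment at the far edge and sides are under 100 mm.)

How it is judged:
By the outcome, as a careful person would: the job done as asked, in the order asked, and still so for the second after the job is handed in, with the robot touching nothing.
It also fails if it takes over 112 s, if anything falls off the work surface, if the arm or the gripper's body presses on something with over 40 N, if the wrist force passes 120 N, or if a joint passes its speed limit or range.

## Working session

There is one attempt and no reset: what is moved stays moved. The work goes in short steps, Python scripts to look and compute and a tool call to move; the robot and the scene stay as the last step left them, time stands still between calls to the robot, and variables do not carry over. Pictures are saved under pics/ and viewed, at most 14 in all, crops included, and the job is handed in when it is done.

Besides the shell and the picture viewer there is one more tool, called after "Emit:" as name(argument=value, ...), one argument or row to a line, values as JSON. send_rows: Moves the arm, as the interface text tells. Its arguments: {"type":"object","properties":{"commands":{"type":"array","items":{"type":"array","items":{"type":"number"}}}},"required":["commands"]}

```bash
mkdir -p pics
python3 - <<'E'
from rig import read_state, optics, bot
import cv2,pickle
for n in("top","scene"):
    c=optics.capture(n);cv2.imwrite(f"pics/{n}0.png",c["image"]);print(n,c["intrinsics"],c["extrinsics"])
    pickle.dump(c,open(f"{n}0.pkl","wb"))
print(read_state())
E
```

```text
top [[458.40596205   0.         327.84356458]
 [  0.         458.40596205 198.70093818]
 [  0.           0.           1.        ]] [[ 0.00553415 -0.99989405 -0.01346349  0.00438852]
 [-0.9934352  -0.00395899 -0.11432773  0.52416754]
 [ 0.11426231  0.01400781 -0.99335185  0.974295  ]
 [ 0.          0.          0.          1.        ]]
scene [[367.95785454   0.         321.93462168]
 [  0.         367.95785454 204.60664381]
 [  0.           0.           1.        ]] [[ 0.80803716  0.58906677  0.00873479 -0.43339706]
 [ 0.4790963  -0.64841522 -0.59162863 -0.23672489]
 [-0.34284499  0.48224272 -0.8061633   1.0462234 ]
 [ 0.          0.          0.          1.        ]]
{'time_s': 0.1, 'joint_positions': array([ 6.20237656e+01,  3.02734374e+01,  8.21486007e+01, -2.09316797e-05,
        6.76892295e+01, -1.02269214e+01]), 'qvel': array([-0.03715366, -0.16174989, -0.20552153, -0.04362303,  0.01028975,
       -0.02292034]), 'tau': array([-7.91542243e-04, -4.40986919e+01, -1.77149427e+01,  6.34664716e-02,
        5.34954749e-02, -6.61244644e-05]), 'position': array([0.19018968, 0.5946734 , 0.22167412]), 'tcp_rot': array([[-9.52399341e-01,  3.04851877e-01, -9.10696900e-04],
       [ 3.04853043e-01,  9.52397858e-01, -1.71520745e-03],
       [ 3.44461565e-04, -1.91119117e-03, -9.99998114e-01]]), 'force': array([ 0.55440813, -0.23896429,  0.38223856]), 'moment': array([ 0.03621837, -0.00550418,  0.00760836]), 'grasp_force': 0.0, 'opening': 1.0014037209208013}
```

View pics/top0.png

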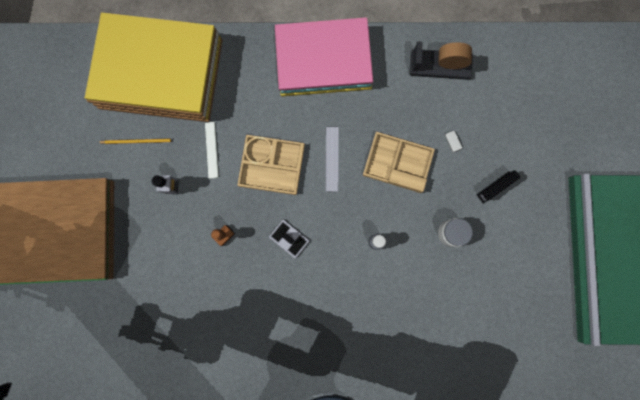

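View pics/scene0.png

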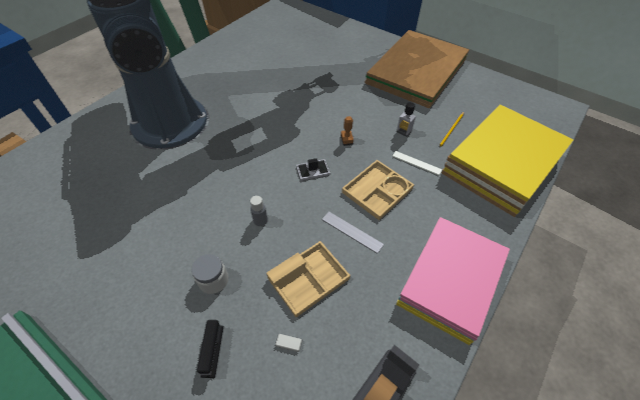

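The top picture shows book_tray at about (271,164), desk_tray at (400,161), numberer (165,184), wood stamp (222,236), pad plate (290,239), ink bottle (378,241), glue jar (456,232) and stapler (498,186). I'll enlarge both halves to measure.

Run:
```python
import cv2
im=cv2.imread("pics/top0.png")
cv2.imwrite("pics/cA.png",cv2.resize(im[120:260,140:320],None,fx=4,fy=4,interpolation=cv2.INTER_CUBIC))
cv2.imwrite("pics/cB.png",cv2.resize(im[120:260,340:530],None,fx=4,fy=4,interpolation=cv2.INTER_CUBIC))
```

```text
(no output)
```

View pics/cA.png

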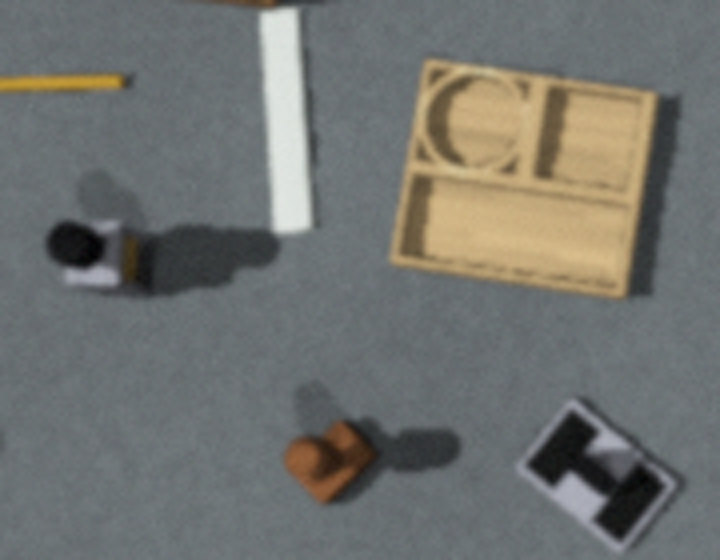

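View pics/cB.png

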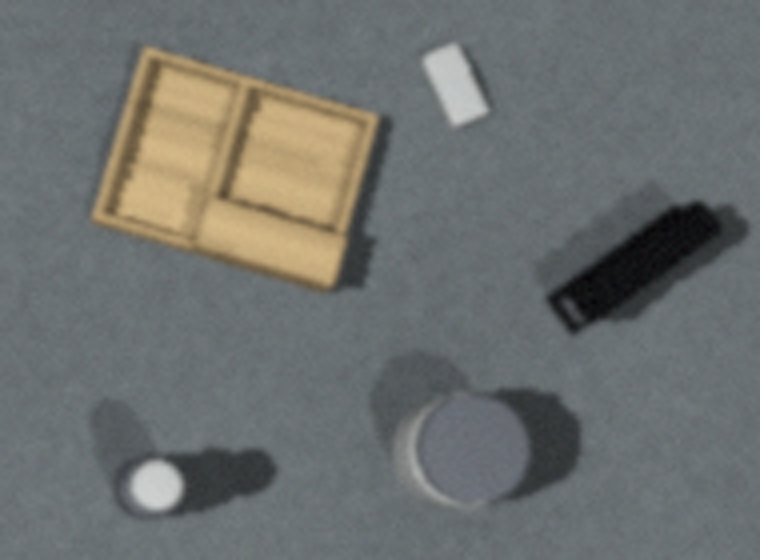

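The crops show:
- **book_tray:** corners (424,58), (657,91), (626,298) and (390,264), with the round well at top left.
- **desk_tray:** corners (146,46), (380,114) and (93,218). The lip is on the lower, robot side.
- **Pieces:** all five and the glue jar are clear to see.

Next I'll fit poses and check them by overlay.

```bash
cat > h.py <<'E'
import numpy as np, cv2, json, pickle
from scipy.optimize import least_squares
from scipy.spatial.transform import Rotation as Rt
def proj(c,P):
    P=np.atleast_2d(P); E=c["extrinsics"]
    q=(P@E[:3,:3].T+E[:3,3])@c["intrinsics"].T
    return q[:,:2]/q[:,2:]
def place(p,L):
    L=np.atleast_2d(np.array(L,float))/1000; a=np.radians(p[2]); R=np.array([[np.cos(a),-np.sin(a)],[np.sin(a),np.cos(a)]])
    return np.c_[L[:,:2]@R.T+p[:2],L[:,2]]
def fit(obs,p0):   # obs: list of (camera, local mm points, pixels)
    f=lambda p:np.concatenate([(proj(c,place(p,L))-np.array(U)).ravel() for c,L,U in obs])
    r=least_squares(f,p0,x_scale=[.01,.01,5]); return r.x,np.abs(r.fun).max()
def ring(d,z,n=24): 
    t=np.linspace(0,2*np.pi,n); return np.c_[d/2*np.cos(t),d/2*np.sin(t),z+0*t]
def box(a,b,z,cx=0,cy=0): return np.array([[cx+s*a/2,cy+t*b/2,z] for s,t in((1,1),(1,-1),(-1,-1),(-1,1),(1,1))])
SH=dict(desk_tray=[box(102,136,17),box(94,54,4,0,35),box(94,70,4,0,-31),box(28,78,29,-37,-31)],
 book_tray=[box(117,132,17,-.5),box(48,124,4,-31),ring(54,4)+[27,33,0],box(54,54,4,27,-32)],
 pad_plate=[box(76,50,8),box(24,12,38)],wood_stamp=[box(40,28,18),ring(24,70)],
 numberer=[box(34,28,55),ring(24,93),box(34,28,0)],ink_bottle=[ring(34,0),ring(26,77)],
 stapler=[box(92,26,0),box(92,22,42)],glue_jar=[ring(62,0),ring(62,58)])
def overlay(c,poses,path,roi,k):
    u,v,w,h=roi; im=cv2.resize(c["image"][v:v+h,u:u+w],None,fx=k,fy=k,interpolation=cv2.INTER_CUBIC)
    for n,p in poses.items():
        for L in SH[n]:
            U=(proj(c,place(p,L))-[u,v]+.5)*k-.5
            cv2.polylines(im,[np.int32(U.round())],False,(0,255,0) if n!="stapler" else (0,255,255),1)
    cv2.imwrite(path,im)
E
cat > fit0.py <<'E'
from h import *
T,S=[pickle.load(open(f"{n}0.pkl","rb")) for n in("top","scene")]
A=lambda P:(np.array(P)+.5)/4-.5+[140,120]
B=lambda P:(np.array(P)+.5)/4-.5+[340,120]
P={}
def do(n,L,U,p0):
    P[n],e=fit([(T,L,U)],p0); print(n,P[n].round(4),"err",e.round(2))
do("book_tray",[[58,66,17],[58,-66,17],[-59,-66,17],[-59,66,17]],A([[424,58],[657,91],[626,298],[390,264]]),[.6,.1,0])
do("desk_tray",[[51,68,17],[51,-68,17],[-51,68,17],[-51,-68,29]],B([[146,46],[380,114],[93,218],[332,290]]),[.6,-.1,0])
do("pad_plate",[[38,25,8],[38,-25,8],[-38,-25,8],[-38,25,8]],A([[576,398],[681,485],[622,551],[518,466]])[[0,3,2,1]],[.45,.1,130])
do("wood_stamp",[[20,-14,18],[20,14,18],[-20,-14,18],[0,0,76]],A([[377,455],[345,421],[325,502],[308,455]]),[.45,.2,-40])
do("numberer",[[-17,14,55],[-17,-14,55],[17,-14,55],[0,0,93]],A([[62,283],[118,288],[122,222],[75,244]]),[.5,.3,0])
do("ink_bottle",[[0,0,77]],B([[156,486]]),[.4,-.1,0])
do("glue_jar",[[0,0,58]],B([[472,447]]),[.4,-.2,0])
g=cv2.cvtColor(T["image"],cv2.COLOR_BGR2GRAY); m=np.zeros_like(g); m[165:210,470:525]=(g[165:210,470:525]<28)
pts=np.argwhere(m)[:,::-1].astype(np.float32); print(len(pts),cv2.minAreaRect(pts))
do("stapler",[[46,-11,42],[46,11,42],[-46,11,0],[-46,-13,0]],B([[720,228],[697,203],[547,297],[578,333]]),[.5,-.3,-55])
json.dump({k:list(v) for k,v in P.items()},open("poses.json","w"))
im=T["image"]
overlay(T,P,"pics/ovT.png",(145,125,385,135),2)
overlay(S,P,"pics/ovS.png",(180,90,260,300),2)
E
python3 fit0.py
```

```text
book_tray [ 0.6042  0.1357 -7.8998] err 0.52
desk_tray [  0.6102  -0.151  -17.1055] err 0.84
pad_plate [ 0.438   0.092  52.3557] err 17.5
wood_stamp [  0.4445   0.2372 -47.1525] err 0.9
numberer [ 0.5538  0.3609 -3.8112] err 1.63
ink_bottle [ 0.4311 -0.099   0.    ] err 0.0
glue_jar [ 0.4528 -0.267   0.    ] err 0.0
434 ((498.59539794921875, 185.63006591796875), (11.39719009399414, 44.29851531982422), 53.746158599853516)
stapler [  0.5549  -0.3683 -53.7415] err 2.16
```

View pics/ovT.png

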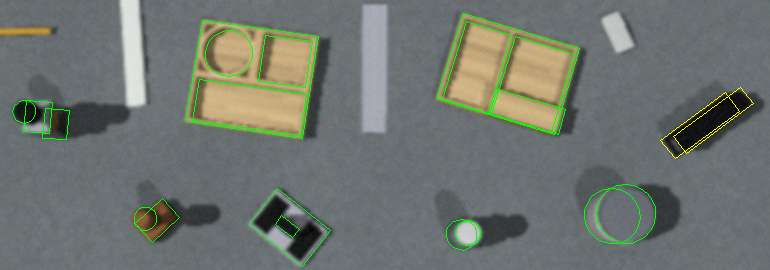

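View pics/ovS.png

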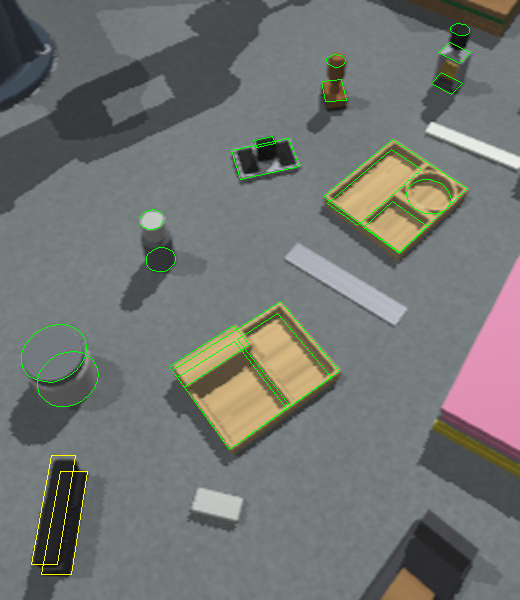

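The overlays match the trays, plate, stamp, numberer and bottle; the bottle cap is at (467,232) in the 2x crop. The stapler is off by several pixels in the scene view, around (60,515), so I'll refit it by silhouette in both views. The plate needs its corner order corrected too.

```bash
cat > fit1.py <<'E'
from h import *
from scipy.optimize import minimize
T,S=[pickle.load(open(f"{n}0.pkl","rb")) for n in("top","scene")]
P=json.load(open("poses.json"))
A=lambda P:(np.array(P)+.5)/4-.5+[140,120]
P["pad_plate"],e=fit([(T,[[38,25,8],[38,-25,8],[-38,-25,8],[-38,25,8]],A([[681,485],[622,551],[518,466],[576,398]]))],[.44,.09,-40]); print(P["pad_plate"],e)
masks=[]
for c,(u,v,w,h) in((T,(470,165,55,45)),(S,(190,315,38,70))):
    g=c["image"].max(2); m=np.zeros(g.shape,np.uint8); m[v:v+h,u:u+w]=g[v:v+h,u:u+w]<36; 
    n,l,st,_=cv2.connectedComponentsWithStats(m); m=(l==1+st[1:,4].argmax()).astype(np.uint8); print(m.sum(),cv2.boundingRect(m)); masks.append((c,m))
K=4
def cost(p,ret=False):
    o=[]
    for c,m in masks:
        U=np.vstack([proj(c,place(p,box(92,26,0))),proj(c,place(p,box(92,26,15))),proj(c,place(p,box(88,22,42)))])
        h=cv2.convexHull(((U+.5)*K*16-8).round().astype(np.int32))
        r=np.zeros((400*K,640*K),np.uint8); cv2.fillConvexPoly(r,h,1,shift=4)
        M=cv2.resize(m,None,fx=K,fy=K,interpolation=cv2.INTER_NEAREST); o.append(1-(r&M).sum()/(r|M).sum())
    return o if ret else sum(o)
p0=np.array(P["stapler"])
r=minimize(cost,p0,method="Nelder-Mead",options=dict(initial_simplex=p0+np.array([[0,0,0],[.01,0,0],[0,.01,0],[0,0,6]]),xatol=1e-4,fatol=1e-4))
print(p0,r.x,cost(r.x,True)); P["stapler"]=r.x
P={k:list(v) for k,v in P.items()}; json.dump(P,open("poses.json","w"))
a=cv2.imread  # overlay
overlay(T,P,"pics/a.png",(460,160,75,55),5); overlay(S,P,"pics/b.png",(180,310,75,80),5)
x,y=a("pics/a.png"),a("pics/b.png"); x=cv2.copyMakeBorder(x,0,400-275,0,0,cv2.BORDER_CONSTANT); cv2.imwrite("pics/stap.png",np.hstack([x,y]))
E
python3 fit1.py
```

```text
[ 4.37804945e-01  9.20341085e-02 -1.29343628e+02] 0.7035083789957639
468 (478, 171, 42, 29)
430 (198, 321, 25, 57)
[  0.5548799   -0.36832925 -53.7415088 ] [  0.55580487  -0.37025388 -55.24349266] [np.float64(0.21884466729342944), np.float64(0.6310565005097387)]
```

View pics/stap.png

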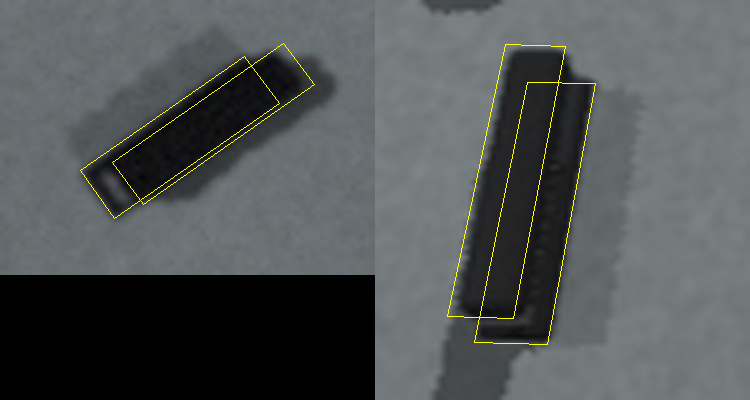

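The refit stapler outline agrees with the image in both views, to about 3 mm. Its base corners in the scene crop are at (595,83) and (547,345). Next is a row planner, then the plate.

```bash
cat > plan.py <<'E'
from h import *
import os,sys,math
from rig import read_state
P=json.load(open("poses.json"))
def Rtool(psi,tilt=0,about=None):
    a=np.radians(psi); R=np.array([[np.cos(a),np.sin(a),0],[np.sin(a),-np.cos(a),0],[0,0,-1]])
    return R if not tilt else Rt.from_rotvec(np.radians(tilt)*np.array(about)).as_matrix()@R
def at(n,x,y): return place(P[n],[[x,y,0]])[0,:2]
def state():
    s=read_state(); print("t %.2f pos %s F %s open %.3f grip %.1f"%(s["time_s"],s["position"].round(4),s["force"].round(1),s["opening"],s["grasp_force"]))
    return s
def plan(wps,init=None):   # wps: (pos, R, grip, extra rows)
    s=state(); f="cmd.json"
    c=json.load(open(f)) if os.path.exists(f) else dict(p=[.191,.595,.223],R=Rtool(162.25).tolist())
    p0,R0=np.array(c["p"]),np.array(c["R"]); 
    print("meas-cmd mm",((s["position"]-p0)*1000).round(1),"deg",np.degrees(Rt.from_matrix(R0.T@s["tcp_rot"]).as_rotvec()).round(2))
    pl,Rl=p0,R0; tot=0
    for p,R,g,n in wps:
        p=np.array(p); row=np.r_[Rt.from_matrix(R0.T@R).as_rotvec(degrees=True)/5,R0.T@(p-p0)/.03].round(2)
        k=max(np.linalg.norm(p-pl)/.0417,np.degrees(Rt.from_matrix(Rl.T@R).magnitude())/7.16)
        k=math.ceil(k)+n; tot+=k; print(k,"x",[float(v) for v in row]+[g]); pl,Rl=p,R
    pc=p0+R0@row[3:]*.03; Rc=R0@Rt.from_rotvec(row[:3]*5,degrees=True).as_matrix()
    print("rows",tot); json.dump(dict(p=pc.tolist(),R=Rc.tolist()),open(f,"w"))
E
python3 - <<'E'
from plan import *
p=P["pad_plate"]
R=Rtool(p[2]+180)
plan([([*p[:2],.08],R,.45,3)])
E
```

```text
t 0.10 pos [0.1902 0.5947 0.2217] F [ 0.6 -0.2  0.4] open 1.001 grip 0.0
meas-cmd mm [-0.8 -0.3 -1.3] deg [ 0.11  0.02 -0.  ]
19 x [0.0, 0.0, 22.32, -12.95, -13.46, 4.77, 0.45]
rows 19
```

Emit:
send_rows(
  commands=[
    [0,0,22.32,-12.95,-13.46,4.77,0.45],
    [0,0,22.32,-12.95,-13.46,4.77,0.45],
    [0,0,22.32,-12.95,-13.46,4.77,0.45],
    [0,0,22.32,-12.95,-13.46,4.77,0.45],
    [0,0,22.32,-12.95,-13.46,4.77,0.45],
    [0,0,22.32,-12.95,-13.46,4.77,0.45],
    [0,0,22.32,-12.95,-13.46,4.77,0.45],
    [0,0,22.32,-12.95,-13.46,4.77,0.45],
    [0,0,22.32,-12.95,-13.46,4.77,0.45],
    [0,0,22.32,-12.95,-13.46,4.77,0.45],
    [0,0,22.32,-12.95,-13.46,4.77,0.45],
    [0,0,22.32,-12.95,-13.46,4.77,0.45],
    [0,0,22.32,-12.95,-13.46,4.77,0.45],
    [0,0,22.32,-12.95,-13.46,4.77,0.45],
    [0,0,22.32,-12.95,-13.46,4.77,0.45],
    [0,0,22.32,-12.95,-13.46,4.77,0.45],
    [0,0,22.32,-12.95,-13.46,4.77,0.45],
    [0,0,22.32,-12.95,-13.46,4.77,0.45],
    [0,0,22.32,-12.95,-13.46,4.77,0.45],
  ],
)

```text
time_s: 1.68
position: [0.4372, 0.0925, 0.0795]
tcp_rot: [[0.632, 0.775, -0.0], [0.775, -0.632, 0.0], [-0.0, -0.0, -1.0]]
force: [0.2, 0.3, 0.0]
opening: 0.448
grasp_force: 0.0
```

Run:
```python
from plan import *
p=P["pad_plate"]
R=Rtool(p[2]+180)
plan([([*p[:2],.013],R,.45,3),([*p[:2],.013],R,0,6),([*p[:2],.15],R,0,3)])
```

```text
t 1.68 pos [0.4372 0.0925 0.0795] F [0.2 0.3 0. ] open 0.448 grip 0.0
meas-cmd mm [-0.7  0.5 -0.4] deg [ 0.01 -0.01 -0.14]
5 x [0.0, 0.0, -0.0, -0.0, -0.0, 2.23, 0.45]
6 x [0.0, 0.0, -0.0, -0.0, -0.0, 2.23, 0]
7 x [0.0, 0.0, -0.0, -0.0, -0.0, -2.34, 0]
rows 18
```

Emit:
send_rows(
  commands=[
    [0,0,0,0,0,2.23,0.45],
    [0,0,0,0,0,2.23,0.45],
    [0,0,0,0,0,2.23,0.45],
    [0,0,0,0,0,2.23,0.45],
    [0,0,0,0,0,2.23,0.45],
    [0,0,0,0,0,2.23,0],
    [0,0,0,0,0,2.23,0],
    [0,0,0,0,0,2.23,0],
    [0,0,0,0,0,2.23,0],
    [0,0,0,0,0,2.23,0],
    [0,0,0,0,0,2.23,0],
    [0,0,0,0,0,2.23,0],
    [0,0,0,0,0,-2.34,0],
    [0,0,0,0,0,-2.34,0],
    [0,0,0,0,0,-2.34,0],
    [0,0,0,0,0,-2.34,0],
    [0,0,0,0,0,-2.34,0],
    [0,0,0,0,0,-2.34,0],
    [0,0,0,0,0,-2.34,0],
  ],
)

```text
time_s: 3.27
position: [0.4361, 0.0922, 0.1485]
tcp_rot: [[0.634, 0.773, -0.003], [0.773, -0.634, 0.0], [-0.002, -0.002, -1.0]]
force: [-0.5, -0.6, -1.0]
opening: 0.133
grasp_force: 30.0
```

```bash
cat > tilt.py <<'E'
from plan import *
D=P["desk_tray"]; psi=D[2]
a=np.radians(psi); ty=[-np.sin(a),np.cos(a),0]
g=.013  # TCP above plate underside
def pose(cx,zlow,th,cy=-31):
    """plate low edge (-x) underside at height zlow, plate centre at tray x=cx, tilt th deg; about -y so the -x end goes down"""
    R=Rtool(psi,-th,ty)
    c=np.r_[at("desk_tray",cx,cy),zlow+.038*np.sin(np.radians(th))]
    return c-R[:,2]*g,R
E
python3 - <<'E'
from tilt import *
p,R=pose(20,.12,18); p2,_=pose(20,.008,18)
print(R.round(2)); plan([(p,R,0,4)])
E
```

```text
[[ 0.91 -0.29  0.3 ]
 [-0.28 -0.96 -0.09]
 [ 0.31 -0.   -0.95]]
t 3.27 pos [0.4361 0.0922 0.1485] F [-0.5 -0.6 -1. ] open 0.133 grip 30.0
meas-cmd mm [-1.8  0.2 -1.6] deg [ 0.14 -0.11  0.01]
14 x [-2.13, 3.17, 13.43, -3.38, 10.46, 0.2, 0]
rows 14
```

Emit:
send_rows(
  commands=[
    [-2.13,3.17,13.43,-3.38,10.46,0.2,0],
    [-2.13,3.17,13.43,-3.38,10.46,0.2,0],
    [-2.13,3.17,13.43,-3.38,10.46,0.2,0],
    [-2.13,3.17,13.43,-3.38,10.46,0.2,0],
    [-2.13,3.17,13.43,-3.38,10.46,0.2,0],
    [-2.13,3.17,13.43,-3.38,10.46,0.2,0],
    [-2.13,3.17,13.43,-3.38,10.46,0.2,0],
    [-2.13,3.17,13.43,-3.38,10.46,0.2,0],
    [-2.13,3.17,13.43,-3.38,10.46,0.2,0],
    [-2.13,3.17,13.43,-3.38,10.46,0.2,0],
    [-2.13,3.17,13.43,-3.38,10.46,0.2,0],
    [-2.13,3.17,13.43,-3.38,10.46,0.2,0],
    [-2.13,3.17,13.43,-3.38,10.46,0.2,0],
    [-2.13,3.17,13.43,-3.38,10.46,0.2,0],
  ],
)

```text
time_s: 4.43
position: [0.6157, -0.1848, 0.1429]
tcp_rot: [[0.91, -0.292, 0.294], [-0.278, -0.956, -0.09], [0.308, 0.0, -0.951]]
force: [0.7, 0.4, -0.7]
opening: 0.135
grasp_force: 30.0
```

Run:
```python
from tilt import *
W=[(*pose(20,.035,18),0,2),(*pose(20,.009,18),0,5)]
plan(W)
S=__import__("rig").optics.capture("scene"); T=__import__("rig").optics.capture("top")
cv2.imwrite("pics/t1.png",np.hstack([cv2.resize(S["image"][170:330,220:380],(480,480),interpolation=2)[:400],cv2.resize(T["image"][100:230,350:450],(308,400),interpolation=2)]))
```

```text
t 4.43 pos [ 0.6157 -0.1848  0.1429] F [ 0.7  0.4 -0.7] open 0.135 grip 30.0
meas-cmd mm [-0.6  0.6 -1.2] deg [ 0.03 -0.07 -0.1 ]
5 x [0.0, -0.0, 0.0, -0.87, -0.0, 2.69, 0]
6 x [0.0, -0.0, 0.0, -1.14, -0.0, 3.52, 0]
rows 11
```

View pics/t1.png

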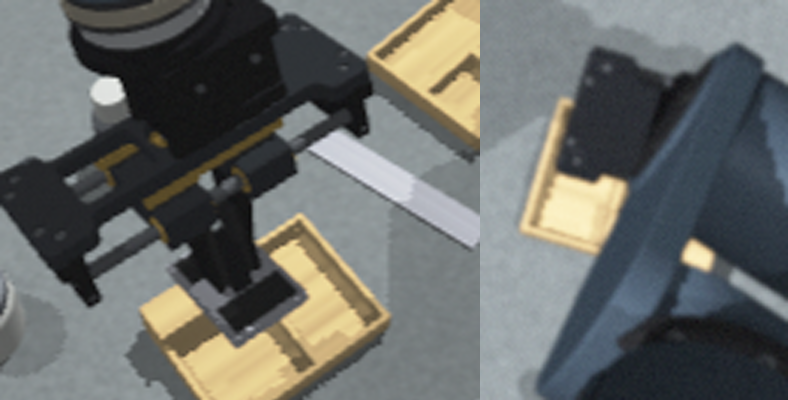

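The picture shows the plate held by its fin at about (240,300) in the left half, square to the tray and tilted, with the lip at (160,315) still clear. Now down.

Emit:
send_rows(
  commands=[
    [0,0,0,-0.87,0,2.69,0],
    [0,0,0,-0.87,0,2.69,0],
    [0,0,0,-0.87,0,2.69,0],
    [0,0,0,-0.87,0,2.69,0],
    [0,0,0,-1.0,0,3.1,0],
    [0,0,0,-1.14,0,3.52,0],
    [0,0,0,-1.14,0,3.52,0],
    [0,0,0,-1.14,0,3.52,0],
    [0,0,0,-1.14,0,3.52,0],
  ],
)

```text
time_s: 5.28
position: [0.6176, -0.186, 0.0358]
tcp_rot: [[0.908, -0.294, 0.3], [-0.278, -0.956, -0.093], [0.314, 0.001, -0.949]]
force: [0.0, 0.6, -1.4]
opening: 0.136
grasp_force: 30.0
```

Run:
```python
from tilt import *
plan([(*pose(13,.008,18),0,1),(*pose(6,.008,18),0,1),(*pose(0,.008,18),0,3)])
```

```text
t 5.28 pos [ 0.6176 -0.186   0.0358] F [ 0.   0.6 -1.4] open 0.136 grip 30.0
meas-cmd mm [ 1.2 -0.6  2.7] deg [-0.05  0.3  -0.03]
2 x [0.0, -0.0, 0.0, -0.23, -0.0, -0.04, 0]
2 x [0.0, -0.0, 0.0, -0.46, -0.0, -0.11, 0]
4 x [0.0, -0.0, 0.0, -0.65, -0.0, -0.18, 0]
rows 8
```

Emit:
send_rows(
  commands=[
    [0,0,0,0,0,0,0],
    [0,0,0,-0.23,0,-0.04,0],
    [0,0,0,-0.23,0,-0.04,0],
    [0,0,0,-0.46,0,-0.11,0],
    [0,0,0,-0.46,0,-0.11,0],
    [0,0,0,-0.65,0,-0.18,0],
    [0,0,0,-0.65,0,-0.18,0],
    [0,0,0,-0.65,0,-0.18,0],
    [0,0,0,-0.65,0,-0.18,0],
    [0,0,0,-0.65,0,-0.18,0],
  ],
)

```text
time_s: 6.12
position: [0.5968, -0.1794, 0.0318]
tcp_rot: [[0.909, -0.294, 0.296], [-0.279, -0.956, -0.091], [0.31, 0.0, -0.951]]
force: [0.1, 0.3, -1.2]
opening: 0.137
grasp_force: 30.0
```

Run:
```python
from tilt import *
plan([(*pose(0,.007,12),0,1),(*pose(0,.006,6),0,1),(*pose(0,.0055,0),0,4)])
```

```text
t 6.12 pos [ 0.5968 -0.1794  0.0318] F [ 0.1  0.3 -1.2] open 0.137 grip 30.0
meas-cmd mm [-0.2  0.1 -0.4] deg [-0.01  0.03  0.  ]
2 x [0.0, -1.2, 0.0, -0.0, -0.0, 0.16, 0]
2 x [0.0, -2.4, 0.0, -0.01, -0.0, 0.32, 0]
5 x [0.0, -3.6, 0.0, -0.01, -0.0, 0.48, 0]
rows 9
```

Emit:
send_rows(
  commands=[
    [0,-1.2,0,0,0,0.16,0],
    [0,-1.2,0,0,0,0.16,0],
    [0,-2.4,0,-0.01,0,0.32,0],
    [0,-2.4,0,-0.01,0,0.32,0],
    [0,-3.6,0,-0.01,0,0.48,0],
    [0,-3.6,0,-0.01,0,0.48,0],
    [0,-3.6,0,-0.01,0,0.48,0],
    [0,-3.6,0,-0.01,0,0.48,0],
    [0,-3.6,0,-0.01,0,0.48,0],
  ],
)

```text
time_s: 6.87
position: [0.5997, -0.18, 0.0178]
tcp_rot: [[0.956, -0.294, 0.002], [-0.294, -0.956, -0.0], [0.002, -0.0, -1.0]]
force: [-0.4, 0.9, -0.8]
opening: 0.135
grasp_force: 30.0
```

Run:
```python
from tilt import *
p,R=pose(0,.0045,0)
W=P["wood_stamp"]; u=p+[0,0,.13]
plan([(p,R,0,2),(p,R,.3,4),(u,R,.3,0),([*W[:2],.15],Rtool(W[2]+90),.6,1)])
```

```text
t 6.87 pos [ 0.5997 -0.18    0.0178] F [-0.4  0.9 -0.8] open 0.135 grip 30.0
meas-cmd mm [-1.3  0.7 -0.6] deg [ 0.04  0.08 -0.01]
3 x [0.0, -0.0, 0.0, 0.0, -0.0, 0.03, 0]
4 x [0.0, -0.0, 0.0, 0.0, -0.0, 0.03, 0.3]
4 x [0.0, -0.0, 0.0, 0.0, -0.0, -4.3, 0.3]
12 x [0.0, -0.0, -11.99, -9.08, -11.78, -4.39, 0.6]
rows 23
```

Emit:
send_rows(
  commands=[
    [0,0,0,0,0,0.03,0],
    [0,0,0,0,0,0.03,0.3],
    [0,0,0,0,0,0.03,0.3],
    [0,0,0,0,0,0.03,0.3],
    [0,0,0,0,0,0.03,0.3],
    [0,0,0,0,0,-4.3,0.3],
    [0,0,0,0,0,-4.3,0.3],
    [0,0,0,0,0,-4.3,0.3],
    [0,0,-11.99,-9.08,-11.78,-4.39,0.6],
    [0,0,-11.99,-9.08,-11.78,-4.39,0.6],
    [0,0,-11.99,-9.08,-11.78,-4.39,0.6],
    [0,0,-11.99,-9.08,-11.78,-4.39,0.6],
    [0,0,-11.99,-9.08,-11.78,-4.39,0.6],
    [0,0,-11.99,-9.08,-11.78,-4.39,0.6],
    [0,0,-11.99,-9.08,-11.78,-4.39,0.6],
    [0,0,-11.99,-9.08,-11.78,-4.39,0.6],
    [0,0,-11.99,-9.08,-11.78,-4.39,0.6],
    [0,0,-11.99,-9.08,-11.78,-4.39,0.6],
    [0,0,-11.99,-9.08,-11.78,-4.39,0.6],
    [0,0,-11.99,-9.08,-11.78,-4.39,0.6],
  ],
)

```text
time_s: 8.53
position: [0.4413, 0.2418, 0.1499]
tcp_rot: [[0.729, 0.685, -0.0], [0.685, -0.729, 0.001], [0.001, -0.001, -1.0]]
force: [0.0, -1.0, -0.5]
opening: 0.599
grasp_force: 0.0
```

Run:
```python
from plan import *
W=P["wood_stamp"]; R=Rtool(W[2]+90)
plan([([*W[:2],.040],R,.6,3),([*W[:2],.040],R,0,6),([*W[:2],.16],R,0,3)])
E=__import__("rig").optics
T=E.capture("top");S=E.capture("scene")
overlay(T,P,"pics/a.png",(360,120,100,90),4);overlay(S,P,"pics/b.png",(260,225,100,90),4)
cv2.imwrite("pics/t2.png",np.hstack([cv2.imread("pics/a.png"),cv2.resize(S["image"][225:315,260:360],(400,360),interpolation=2)]))
```

```text
t 8.53 pos [0.4413 0.2418 0.1499] F [ 0.  -1.  -0.5] open 0.599 grip 0.0
meas-cmd mm [-3.2  4.6 -0.1] deg [ 0.09  0.04 -0.35]
6 x [0.0, 0.0, 0.0, 0.0, -0.0, 3.67, 0.6]
6 x [0.0, 0.0, 0.0, 0.0, -0.0, 3.67, 0]
6 x [0.0, 0.0, 0.0, 0.0, -0.0, -0.33, 0]
rows 18
```

View pics/t2.png

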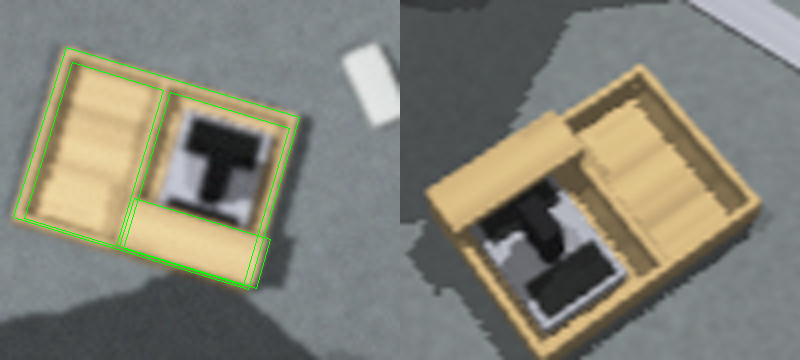

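The plate lies flat in its bay with one edge under the lip: its far edge is at about (225,125) in the left crop, and it is level in the right crop. Next is the wood stamp.

Emit:
send_rows(
  commands=[
    [0,0,0,0,0,1.5,0.6],
    [0,0,0,0,0,1.5,0.6],
    [0,0,0,0,0,3.67,0.6],
    [0,0,0,0,0,3.67,0.6],
    [0,0,0,0,0,3.67,0.6],
    [0,0,0,0,0,3.67,0.6],
    [0,0,0,0,0,3.67,0],
    [0,0,0,0,0,3.67,0],
    [0,0,0,0,0,3.67,0],
    [0,0,0,0,0,3.67,0],
    [0,0,0,0,0,3.67,0],
    [0,0,0,0,0,3.67,0],
    [0,0,0,0,0,-0.33,0],
    [0,0,0,0,0,-0.33,0],
    [0,0,0,0,0,-0.33,0],
    [0,0,0,0,0,-0.33,0],
    [0,0,0,0,0,-0.33,0],
    [0,0,0,0,0,-0.33,0],
  ],
)

```text
time_s: 10.13
position: [0.4432, 0.2372, 0.1592]
tcp_rot: [[0.733, 0.68, -0.001], [0.68, -0.733, -0.0], [-0.001, -0.0, -1.0]]
force: [-0.1, -0.7, -0.6]
opening: 0.261
grasp_force: 30.0
```

Run:
```python
from plan import *
q=at("desk_tray",0,35); R=Rtool(P["desk_tray"][2]+90)
plan([([*q,.16],R,0,4),([*q,.065],R,0,1),([*q,.0455],R,0,3)])
```

```text
t 10.13 pos [0.4432 0.2372 0.1592] F [-0.1 -0.7 -0.6] open 0.261 grip 30.0
meas-cmd mm [-1.3  0.1 -0.7] deg [ 0.02 -0.05 -0.02]
14 x [0.0, 0.0, -6.01, -3.74, 12.66, 0.0, 0]
4 x [0.0, 0.0, -6.01, -3.74, 12.66, 3.17, 0]
4 x [0.0, 0.0, -6.01, -3.74, 12.66, 3.82, 0]
rows 22
```

Emit:
send_rows(
  commands=[
    [0,0,-6.01,-3.74,12.66,0,0],
    [0,0,-6.01,-3.74,12.66,0,0],
    [0,0,-6.01,-3.74,12.66,0,0],
    [0,0,-6.01,-3.74,12.66,0,0],
    [0,0,-6.01,-3.74,12.66,0,0],
    [0,0,-6.01,-3.74,12.66,0,0],
    [0,0,-6.01,-3.74,12.66,0,0],
    [0,0,-6.01,-3.74,12.66,0,0],
    [0,0,-6.01,-3.74,12.66,0,0],
    [0,0,-6.01,-3.74,12.66,0,0],
    [0,0,-6.01,-3.74,12.66,0,0],
    [0,0,-6.01,-3.74,12.66,0,0],
    [0,0,-6.01,-3.74,12.66,0,0],
    [0,0,-6.01,-3.74,12.66,1.5,0],
    [0,0,-6.01,-3.74,12.66,2.5,0],
    [0,0,-6.01,-3.74,12.66,3.17,0],
    [0,0,-6.01,-3.74,12.66,3.5,0],
    [0,0,-6.01,-3.74,12.66,3.82,0],
    [0,0,-6.01,-3.74,12.66,3.82,0],
    [0,0,-6.01,-3.74,12.66,3.82,0],
  ],
)

```text
time_s: 11.8
position: [0.6204, -0.1165, 0.0455]
tcp_rot: [[0.293, 0.956, 0.001], [0.956, -0.293, -0.0], [-0.0, 0.001, -1.0]]
force: [1.2, 0.0, 0.5]
opening: 0.262
grasp_force: 30.0
```

Run:
```python
from plan import *
q=at("desk_tray",0,35); R=Rtool(P["desk_tray"][2]+90); W=P["stapler"]
plan([([*q,.044],R,0,3),([*q,.044],R,.55,4),([*q,.17],R,.55,0),([*W[:2],.14],Rtool(W[2]+180),.55,1)])
```

```text
t 11.80 pos [ 0.6204 -0.1165  0.0455] F [1.2 0.  0.5] open 0.262 grip 30.0
meas-cmd mm [-0.2  1.1  0.1] deg [-0.05  0.   -0.07]
4 x [0.0, 0.0, 0.0, -0.0, -0.0, 0.05, 0]
4 x [0.0, 0.0, 0.0, -0.0, -0.0, 0.05, 0.55]
4 x [0.0, 0.0, 0.0, -0.0, -0.0, -4.15, 0.55]
9 x [0.0, 0.0, -10.37, -8.69, 0.41, -3.15, 0.55]
rows 21
```

Emit:
send_rows(
  commands=[
    [0,0,0,0,0,0.05,0],
    [0,0,0,0,0,0.05,0],
    [0,0,0,0,0,0.05,0.55],
    [0,0,0,0,0,0.05,0.55],
    [0,0,0,0,0,0.05,0.55],
    [0,0,0,0,0,0.05,0.55],
    [0,0,0,0,0,-4.15,0.55],
    [0,0,0,0,0,-4.15,0.55],
    [0,0,0,0,0,-4.15,0.55],
    [0,0,0,0,0,-4.15,0.55],
    [0,0,-10.37,-8.69,0.41,-3.15,0.55],
    [0,0,-10.37,-8.69,0.41,-3.15,0.55],
    [0,0,-10.37,-8.69,0.41,-3.15,0.55],
    [0,0,-10.37,-8.69,0.41,-3.15,0.55],
    [0,0,-10.37,-8.69,0.41,-3.15,0.55],
    [0,0,-10.37,-8.69,0.41,-3.15,0.55],
    [0,0,-10.37,-8.69,0.41,-3.15,0.55],
    [0,0,-10.37,-8.69,0.41,-3.15,0.55],
    [0,0,-10.37,-8.69,0.41,-3.15,0.55],
    [0,0,-10.37,-8.69,0.41,-3.15,0.55],
  ],
)

```text
time_s: 13.47
position: [0.5549, -0.3701, 0.1392]
tcp_rot: [[-0.568, 0.823, -0.0], [0.823, 0.568, 0.0], [0.0, 0.0, -1.0]]
force: [-0.2, -0.7, 0.6]
opening: 0.551
grasp_force: 0.0
```

Run:
```python
from plan import *
W=P["stapler"]; R=Rtool(W[2]+180)
plan([([*W[:2],.07],R,.55,2),([*W[:2],.018],R,.55,3),([*W[:2],.018],R,0,5),([*W[:2],.15],R,0,3)])
E=__import__("rig").optics
T=E.capture("top");S=E.capture("scene")
overlay(S,{"desk_tray":P["desk_tray"],"stapler":P["stapler"]},"pics/b.png",(185,225,180,165),4)
cv2.imwrite("pics/t3.png",cv2.resize(cv2.imread("pics/b.png"),(640,586)))
```

```text
t 13.47 pos [ 0.5549 -0.3701  0.1392] F [-0.2 -0.7  0.6] open 0.551 grip 0.0
meas-cmd mm [-0.8  0.3 -0.7] deg [-0.01  0.04  0.13]
4 x [-0.0, 0.0, 0.0, 0.0, 0.0, 2.33, 0.55]
5 x [-0.0, 0.0, 0.0, 0.0, 0.0, 4.07, 0.55]
5 x [-0.0, 0.0, 0.0, 0.0, 0.0, 4.07, 0]
7 x [-0.0, 0.0, 0.0, 0.0, 0.0, -0.33, 0]
rows 21
```

View pics/t3.png

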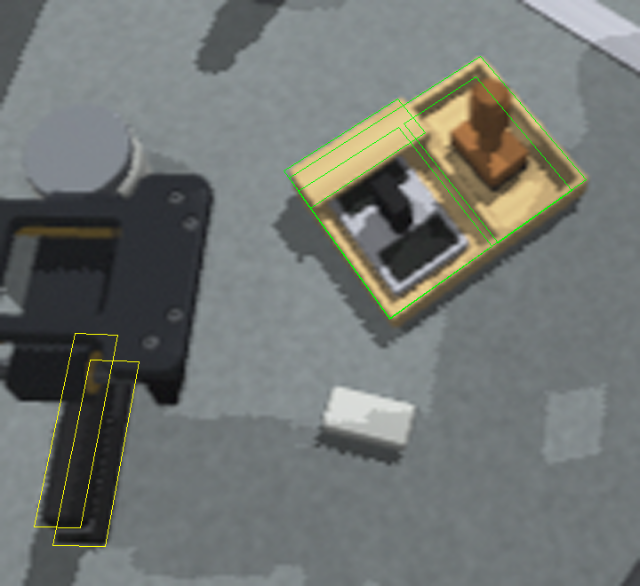

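The stamp stands upright in its cell at about (487,135). The gripper is over the stapler at about (80,440), and the glue jar is untouched.

Emit:
send_rows(
  commands=[
    [0,0,0,0,0,2.33,0.55],
    [0,0,0,0,0,2.33,0.55],
    [0,0,0,0,0,2.8,0.55],
    [0,0,0,0,0,3.4,0.55],
    [0,0,0,0,0,4.07,0.55],
    [0,0,0,0,0,4.07,0.55],
    [0,0,0,0,0,4.07,0.55],
    [0,0,0,0,0,4.07,0],
    [0,0,0,0,0,4.07,0],
    [0,0,0,0,0,4.07,0],
    [0,0,0,0,0,4.07,0],
    [0,0,0,0,0,4.07,0],
    [0,0,0,0,0,4.07,0],
    [0,0,0,0,0,-0.33,0],
    [0,0,0,0,0,-0.33,0],
    [0,0,0,0,0,-0.33,0],
    [0,0,0,0,0,-0.33,0],
    [0,0,0,0,0,-0.33,0],
    [0,0,0,0,0,-0.33,0],
    [0,0,0,0,0,-0.33,0],
  ],
)

```text
time_s: 15.23
position: [0.5538, -0.3689, 0.1471]
tcp_rot: [[-0.57, 0.822, -0.003], [0.822, 0.57, 0.003], [0.005, -0.001, -1.0]]
force: [-0.3, 0.2, -1.5]
opening: 0.253
grasp_force: 29.6
```

Run:
```python
from plan import *
q=at("book_tray",-31,0); R=Rtool(P["book_tray"][2]+90)
plan([([*q,.15],R,0,5)])
```

```text
t 15.23 pos [ 0.5538 -0.3689  0.1471] F [-0.3  0.2 -1.5] open 0.253 grip 29.6
meas-cmd mm [-2.   1.5 -2.7] deg [0.06 0.27 0.01]
18 x [0.0, 0.0, 8.53, 13.64, 10.19, -0.01, 0]
rows 18
```

Emit:
send_rows(
  commands=[
    [0,0,8.53,13.64,10.19,0,0],
    [0,0,8.53,13.64,10.19,0,0],
    [0,0,8.53,13.64,10.19,0,0],
    [0,0,8.53,13.64,10.19,0,0],
    [0,0,8.53,13.64,10.19,0,0],
    [0,0,8.53,13.64,10.19,0,0],
    [0,0,8.53,13.64,10.19,0,0],
    [0,0,8.53,13.64,10.19,0,0],
    [0,0,8.53,13.64,10.19,0,0],
    [0,0,8.53,13.64,10.19,0,0],
    [0,0,8.53,13.64,10.19,0,0],
    [0,0,8.53,13.64,10.19,0,0],
    [0,0,8.53,13.64,10.19,0,0],
    [0,0,8.53,13.64,10.19,0,0],
    [0,0,8.53,13.64,10.19,0,0],
    [0,0,8.53,13.64,10.19,0,0],
    [0,0,8.53,13.64,10.19,0,0],
    [0,0,8.53,13.64,10.19,0,0],
  ],
)

```text
time_s: 16.73
position: [0.573, 0.1386, 0.1489]
tcp_rot: [[0.14, 0.99, -0.001], [0.99, -0.14, -0.001], [-0.001, -0.001, -1.0]]
force: [-0.2, 0.4, -0.8]
opening: 0.249
grasp_force: 29.6
```

Run:
```python
from plan import *
q=at("book_tray",-31,0); R=Rtool(P["book_tray"][2]+90)
plan([([*q,.045],R,0,2),([*q,.0235],R,0,3),([*q,.0225],R,0,2)])
E=__import__("rig").optics
S=E.capture("scene")
overlay(S,{"book_tray":P["book_tray"]},"pics/t4.png",(320,120,120,110),5)
```

```text
t 16.73 pos [0.573  0.1386 0.1489] F [-0.2  0.4 -0.8] open 0.249 grip 29.6
meas-cmd mm [-0.5 -1.5 -1.1] deg [ 0.05 -0.03  0.13]
5 x [0.0, 0.0, 0.0, -0.0, -0.0, 3.5, 0]
4 x [0.0, 0.0, 0.0, -0.0, -0.0, 4.22, 0]
3 x [0.0, 0.0, 0.0, -0.0, -0.0, 4.25, 0]
rows 12
```

View pics/t4.png

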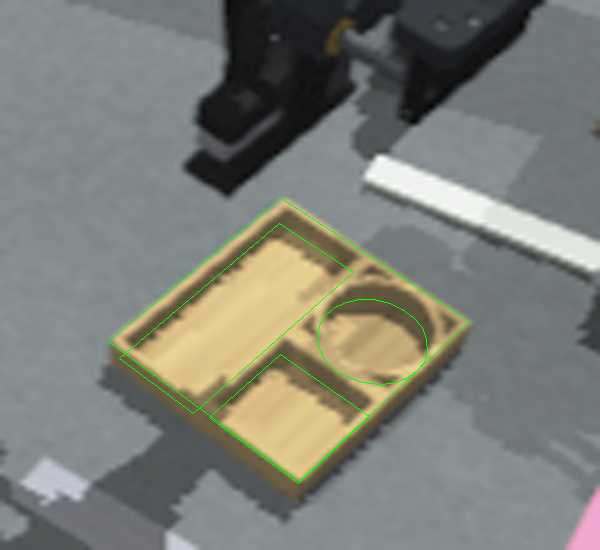

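The stapler is held level at about (250,150) and parallel to the long cell, so I lower it.

Emit:
send_rows(
  commands=[
    [0,0,0,0,0,3.5,0],
    [0,0,0,0,0,3.5,0],
    [0,0,0,0,0,3.5,0],
    [0,0,0,0,0,3.5,0],
    [0,0,0,0,0,3.9,0],
    [0,0,0,0,0,4.22,0],
    [0,0,0,0,0,4.22,0],
    [0,0,0,0,0,4.22,0],
    [0,0,0,0,0,4.25,0],
    [0,0,0,0,0,4.25,0],
    [0,0,0,0,0,4.25,0],
  ],
)

```text
time_s: 17.7
position: [0.5733, 0.1404, 0.0225]
tcp_rot: [[0.137, 0.991, 0.001], [0.991, -0.137, -0.0], [-0.0, 0.001, -1.0]]
force: [-0.4, -0.8, -1.1]
opening: 0.249
grasp_force: 29.8
```

Run:
```python
from plan import *
q=at("book_tray",-31,0); R=Rtool(P["book_tray"][2]+90); W=P["ink_bottle"]
plan([([*q,.0225],R,.42,4),([*q,.17],R,.42,1),([*W[:2],.15],R,.6,3)])
```

```text
t 17.70 pos [0.5733 0.1404 0.0225] F [-0.4 -0.8 -1.1] open 0.249 grip 29.8
meas-cmd mm [-0.3  0.3 -0. ] deg [-0.05  0.01 -0.01]
5 x [0.0, 0.0, 0.0, -0.0, -0.0, 0.0, 0.42]
5 x [0.0, 0.0, 0.0, -0.0, -0.0, -4.92, 0.42]
10 x [0.0, 0.0, 0.0, -8.55, -3.61, -4.25, 0.6]
rows 20
```

Emit:
send_rows(
  commands=[
    [0,0,0,0,0,0.03,0],
    [0,0,0,0,0,0.03,0.42],
    [0,0,0,0,0,0.03,0.42],
    [0,0,0,0,0,0.03,0.42],
    [0,0,0,0,0,0.03,0.42],
    [0,0,0,0,0,-4.92,0.42],
    [0,0,0,0,0,-4.92,0.42],
    [0,0,0,0,0,-4.92,0.42],
    [0,0,0,0,0,-4.92,0.42],
    [0,0,0,-8.55,-3.61,-4.25,0.6],
    [0,0,0,-8.55,-3.61,-4.25,0.6],
    [0,0,0,-8.55,-3.61,-4.25,0.6],
    [0,0,0,-8.55,-3.61,-4.25,0.6],
    [0,0,0,-8.55,-3.61,-4.25,0.6],
    [0,0,0,-8.55,-3.61,-4.25,0.6],
    [0,0,0,-8.55,-3.61,-4.25,0.6],
    [0,0,0,-8.55,-3.61,-4.25,0.6],
    [0,0,0,-8.55,-3.61,-4.25,0.6],
    [0,0,0,-8.55,-3.61,-4.25,0.6],
    [0,0,0,-8.55,-3.61,-4.25,0.6],
  ],
)

```text
time_s: 19.37
position: [0.4313, -0.0981, 0.1495]
tcp_rot: [[0.136, 0.991, 0.001], [0.991, -0.136, -0.0], [-0.0, 0.001, -1.0]]
force: [0.1, -0.1, 0.3]
opening: 0.598
grasp_force: 0.0
```

Run:
```python
from plan import *
W=P["ink_bottle"]; R=Rtool(P["book_tray"][2]+90)
plan([([*W[:2],.047],R,.6,3),([*W[:2],.047],R,0,6),([*W[:2],.16],R,0,3)])
E=__import__("rig").optics
S=E.capture("scene")
overlay(S,{"ink_bottle":P["ink_bottle"]},"pics/t5.png",(230,120,200,140),4)
```

```text
t 19.37 pos [ 0.4313 -0.0981  0.1495] F [ 0.1 -0.1  0.3] open 0.598 grip 0.0
meas-cmd mm [ 0.2  1.  -0.6] deg [-0.04  0.   -0.08]
6 x [0.0, 0.0, 0.0, 0.0, -0.0, 3.44, 0.6]
6 x [0.0, 0.0, 0.0, 0.0, -0.0, 3.44, 0]
6 x [0.0, 0.0, 0.0, 0.0, -0.0, -0.33, 0]
rows 18
```

View pics/t5.png

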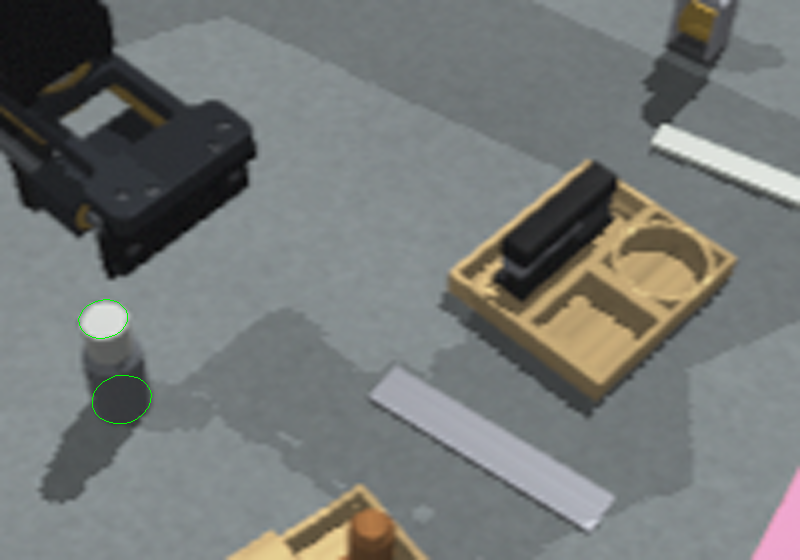

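The stapler stands on its base in the long cell at about (560,230), and the bottle cap is where predicted, at (103,320). I grip the bottle.

Emit:
send_rows(
  commands=[
    [0,0,0,0,0,1.8,0.6],
    [0,0,0,0,0,1.8,0.6],
    [0,0,0,0,0,3.44,0.6],
    [0,0,0,0,0,3.44,0.6],
    [0,0,0,0,0,3.44,0.6],
    [0,0,0,0,0,3.44,0.6],
    [0,0,0,0,0,3.44,0],
    [0,0,0,0,0,3.44,0],
    [0,0,0,0,0,3.44,0],
    [0,0,0,0,0,3.44,0],
    [0,0,0,0,0,3.44,0],
    [0,0,0,0,0,3.44,0],
    [0,0,0,0,0,-0.33,0],
    [0,0,0,0,0,-0.33,0],
    [0,0,0,0,0,-0.33,0],
    [0,0,0,0,0,-0.33,0],
    [0,0,0,0,0,-0.33,0],
    [0,0,0,0,0,-0.33,0],
  ],
)

```text
time_s: 20.92
position: [0.4297, -0.0985, 0.1588]
tcp_rot: [[0.137, 0.991, -0.001], [0.991, -0.137, 0.0], [0.0, -0.001, -1.0]]
force: [-0.2, 0.3, 0.0]
opening: 0.346
grasp_force: 27.8
```

Run:
```python
from plan import *
q=at("book_tray",27,33); R=Rtool(P["book_tray"][2]+90)
plan([([*q,.16],R,0,5),([*q,.07],R,0,1),([*q,.0525],R,0,3)])
```

```text
t 20.92 pos [ 0.4297 -0.0985  0.1588] F [-0.2  0.3  0. ] open 0.346 grip 27.8
meas-cmd mm [-1.4  0.6 -1.1] deg [0.07 0.02 0.01]
14 x [0.0, 0.0, 0.0, 9.65, 5.54, -0.0, 0]
4 x [0.0, 0.0, 0.0, 9.65, 5.54, 3.0, 0]
4 x [0.0, 0.0, 0.0, 9.65, 5.54, 3.58, 0]
rows 22
```

Opening 0.346 is wider than the 26 mm cap should give. I'll carry the bottle to above the well and look before lowering it.

Emit:
send_rows(
  commands=[
    [0,0,0,9.65,5.54,0,0],
    [0,0,0,9.65,5.54,0,0],
    [0,0,0,9.65,5.54,0,0],
    [0,0,0,9.65,5.54,0,0],
    [0,0,0,9.65,5.54,0,0],
    [0,0,0,9.65,5.54,0,0],
    [0,0,0,9.65,5.54,0,0],
    [0,0,0,9.65,5.54,0,0],
    [0,0,0,9.65,5.54,0,0],
    [0,0,0,9.65,5.54,0,0],
    [0,0,0,9.65,5.54,0,0],
    [0,0,0,9.65,5.54,0,0],
    [0,0,0,9.65,5.54,0,0],
    [0,0,0,9.65,5.54,0,0],
  ],
)

```text
time_s: 22.08
position: [0.6342, 0.1638, 0.159]
tcp_rot: [[0.139, 0.99, -0.001], [0.99, -0.139, -0.0], [-0.001, -0.001, -1.0]]
force: [-0.0, 0.2, -0.9]
opening: 0.344
grasp_force: 27.8
```

Run:
```python
from plan import *
# command is still at hover height
c=json.load(open("cmd.json")); c["p"][2]=.16; json.dump(c,open("cmd.json","w"))
q=at("book_tray",27,33); R=Rtool(P["book_tray"][2]+90)
plan([([*q,.07],R,0,1),([*q,.0525],R,0,3)])
E=__import__("rig").optics
S=E.capture("scene")
im=S["image"][60:240,300:460]; im=cv2.resize(im,None,fx=3.2,fy=3.2,interpolation=2)
b=proj(S,np.array([[*q,.115+z] for z in(0,.053,.077)])); print(b)
for u in b: cv2.circle(im,tuple(np.int32((u-[300,60])*3.2)),3,(0,255,0),-1)
cv2.imwrite("pics/t6.png",im)
```

```text
t 22.08 pos [0.6342 0.1638 0.159 ] F [-0.   0.2 -0.9] open 0.344 grip 27.8
meas-cmd mm [-1.2 -1.  -1. ] deg [ 0.06 -0.02  0.1 ]
4 x [0.0, 0.0, 0.0, -0.0, 0.0, 3.0, 0]
4 x [0.0, 0.0, 0.0, -0.0, 0.0, 3.58, 0]
rows 8
[[402.34683521 156.25908547]
 [407.01588761 138.64565104]
 [409.30447187 130.01224425]]
```

View pics/t6.png

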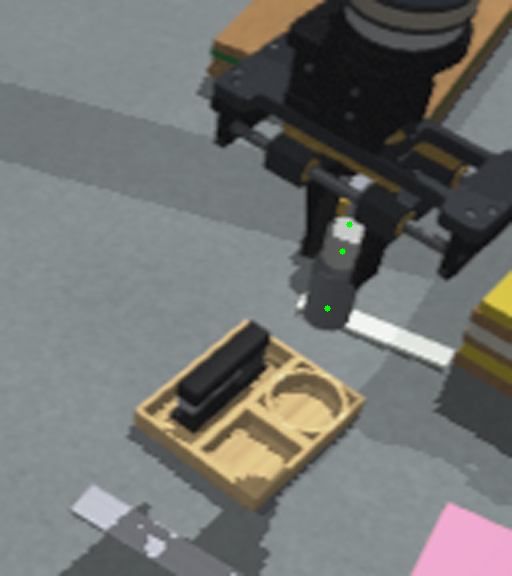

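The bottle hangs upright on its predicted axis, from (349,224) to (327,308). I lower it into the round well.

Emit:
send_rows(
  commands=[
    [0,0,0,0,0,1.5,0],
    [0,0,0,0,0,2.4,0],
    [0,0,0,0,0,3.0,0],
    [0,0,0,0,0,3.3,0],
    [0,0,0,0,0,3.58,0],
    [0,0,0,0,0,3.58,0],
    [0,0,0,0,0,3.58,0],
    [0,0,0,0,0,3.58,0],
  ],
)

```text
time_s: 22.8
position: [0.6361, 0.165, 0.053]
tcp_rot: [[0.137, 0.991, 0.003], [0.991, -0.137, 0.0], [0.0, 0.003, -1.0]]
force: [-0.3, 0.3, -0.4]
opening: 0.347
grasp_force: 27.8
```

Run:
```python
from plan import *
q=at("book_tray",27,33); R=Rtool(P["book_tray"][2]+90); W=P["numberer"]
plan([([*q,.0515],R,0,1),([*q,.0515],R,.55,4),([*q,.18],R,.55,1),([*W[:2],.17],Rtool(W[2]+90),.6,3)])
```

```text
t 22.80 pos [0.6361 0.165  0.053 ] F [-0.3  0.3 -0.4] open 0.347 grip 27.8
meas-cmd mm [0.6 0.2 0.4] deg [-0.15  0.03  0.01]
2 x [0.0, 0.0, 0.0, -0.0, 0.0, 0.04, 0]
4 x [0.0, 0.0, 0.0, -0.0, 0.0, 0.04, 0.55]
5 x [0.0, 0.0, 0.0, -0.0, 0.0, -4.25, 0.55]
9 x [0.0, 0.0, -0.82, 6.1, -3.59, -3.92, 0.6]
rows 20
```

Emit:
send_rows(
  commands=[
    [0,0,0,0,0,0.04,0],
    [0,0,0,0,0,0.04,0],
    [0,0,0,0,0,0.04,0.55],
    [0,0,0,0,0,0.04,0.55],
    [0,0,0,0,0,0.04,0.55],
    [0,0,0,0,0,0.04,0.55],
    [0,0,0,0,0,-4.25,0.55],
    [0,0,0,0,0,-4.25,0.55],
    [0,0,0,0,0,-4.25,0.55],
    [0,0,0,0,0,-4.25,0.55],
    [0,0,-0.82,6.1,-3.59,-3.92,0.6],
    [0,0,-0.82,6.1,-3.59,-3.92,0.6],
    [0,0,-0.82,6.1,-3.59,-3.92,0.6],
    [0,0,-0.82,6.1,-3.59,-3.92,0.6],
    [0,0,-0.82,6.1,-3.59,-3.92,0.6],
    [0,0,-0.82,6.1,-3.59,-3.92,0.6],
    [0,0,-0.82,6.1,-3.59,-3.92,0.6],
    [0,0,-0.82,6.1,-3.59,-3.92,0.6],
    [0,0,-0.82,6.1,-3.59,-3.92,0.6],
    [0,0,-0.82,6.1,-3.59,-3.92,0.6],
  ],
)

```text
time_s: 24.47
position: [0.5544, 0.3594, 0.1693]
tcp_rot: [[0.068, 0.998, 0.0], [0.998, -0.068, -0.001], [-0.001, 0.0, -1.0]]
force: [-0.5, 0.6, -0.7]
opening: 0.603
grasp_force: 0.0
```

Run:
```python
from plan import *
W=P["numberer"]; R=Rtool(W[2]+90)
plan([([*W[:2],.062],R,.6,4),([*W[:2],.062],R,0,6),([*W[:2],.19],R,0,3)])
```

```text
t 24.47 pos [0.5544 0.3594 0.1693] F [-0.5  0.6 -0.7] open 0.603 grip 0.0
meas-cmd mm [ 0.5 -1.4 -0.8] deg [-0.01 -0.02  0.13]
7 x [0.0, 0.0, 0.0, 0.0, -0.0, 3.6, 0.6]
6 x [0.0, 0.0, 0.0, 0.0, -0.0, 3.6, 0]
7 x [0.0, 0.0, 0.0, 0.0, -0.0, -0.66, 0]
rows 20
```

Emit:
send_rows(
  commands=[
    [0,0,0,0,0,1.8,0.6],
    [0,0,0,0,0,1.8,0.6],
    [0,0,0,0,0,3.0,0.6],
    [0,0,0,0,0,3.6,0.6],
    [0,0,0,0,0,3.6,0.6],
    [0,0,0,0,0,3.6,0.6],
    [0,0,0,0,0,3.6,0.6],
    [0,0,0,0,0,3.6,0],
    [0,0,0,0,0,3.6,0],
    [0,0,0,0,0,3.6,0],
    [0,0,0,0,0,3.6,0],
    [0,0,0,0,0,3.6,0],
    [0,0,0,0,0,3.6,0],
    [0,0,0,0,0,-0.66,0],
    [0,0,0,0,0,-0.66,0],
    [0,0,0,0,0,-0.66,0],
    [0,0,0,0,0,-0.66,0],
    [0,0,0,0,0,-0.66,0],
    [0,0,0,0,0,-0.66,0],
    [0,0,0,0,0,-0.66,0],
  ],
)

```text
time_s: 26.13
position: [0.5512, 0.3602, 0.1864]
tcp_rot: [[0.066, 0.998, -0.006], [0.998, -0.066, -0.003], [-0.003, -0.005, -1.0]]
force: [0.0, 0.6, -3.2]
opening: 0.266
grasp_force: 30.0
```

Run:
```python
from plan import *
q=at("book_tray",27,-32); R=Rtool(P["book_tray"][2]+90)
plan([([*q,.19],R,0,6)])
```

```text
t 26.13 pos [0.5512 0.3602 0.1864] F [ 0.   0.6 -3.2] open 0.266 grip 30.0
meas-cmd mm [-2.7 -0.7 -3.6] deg [ 0.32 -0.16 -0.  ]
13 x [0.0, 0.0, 0.82, -8.51, 2.99, 0.0, 0]
rows 13
```

Emit:
send_rows(
  commands=[
    [0,0,0.82,-8.51,2.99,0,0],
    [0,0,0.82,-8.51,2.99,0,0],
    [0,0,0.82,-8.51,2.99,0,0],
    [0,0,0.82,-8.51,2.99,0,0],
    [0,0,0.82,-8.51,2.99,0,0],
    [0,0,0.82,-8.51,2.99,0,0],
    [0,0,0.82,-8.51,2.99,0,0],
    [0,0,0.82,-8.51,2.99,0,0],
    [0,0,0.82,-8.51,2.99,0,0],
    [0,0,0.82,-8.51,2.99,0,0],
    [0,0,0.82,-8.51,2.99,0,0],
    [0,0,0.82,-8.51,2.99,0,0],
    [0,0,0.82,-8.51,2.99,0,0],
    [0,0,0.82,-8.51,2.99,0,0],
    [0,0,0.82,-8.51,2.99,0,0],
  ],
)

```text
time_s: 27.38
position: [0.6259, 0.1012, 0.1893]
tcp_rot: [[0.136, 0.991, 0.0], [0.991, -0.136, -0.0], [-0.0, 0.0, -1.0]]
force: [-0.5, 1.0, -3.5]
opening: 0.266
grasp_force: 30.0
```

Run:
```python
from plan import *
q=at("book_tray",27,-32); R=Rtool(P["book_tray"][2]+90)
plan([([*q,.09],R,0,1),([*q,.0675],R,0,4)])
```

```text
t 27.38 pos [0.6259 0.1012 0.1893] F [-0.5  1.  -3.5] open 0.266 grip 30.0
meas-cmd mm [-0.7  1.  -0.7] deg [-0.01  0.   -0.06]
4 x [0.0, 0.0, 0.0, 0.0, -0.0, 3.33, 0]
5 x [0.0, 0.0, 0.0, 0.0, -0.0, 4.08, 0]
rows 9
```

Emit:
send_rows(
  commands=[
    [0,0,0,0,0,1.5,0],
    [0,0,0,0,0,2.5,0],
    [0,0,0,0,0,3.33,0],
    [0,0,0,0,0,3.7,0],
    [0,0,0,0,0,3.9,0],
    [0,0,0,0,0,4.08,0],
    [0,0,0,0,0,4.08,0],
    [0,0,0,0,0,4.08,0],
    [0,0,0,0,0,4.08,0],
    [0,0,0,0,0,4.08,0],
  ],
)

```text
time_s: 28.22
position: [0.627, 0.1004, 0.0683]
tcp_rot: [[0.137, 0.991, 0.003], [0.991, -0.137, -0.0], [0.0, 0.003, -1.0]]
force: [-0.6, -0.0, -2.7]
opening: 0.263
grasp_force: 30.0
```

Run:
```python
from plan import *
q=at("book_tray",27,-32); R=Rtool(P["book_tray"][2]+90)
plan([([*q,.066],R,0,2),([*q,.066],R,.5,5),([*q,.20],R,.5,2),([.42,.05,.25],R,.5,2)])
```

```text
t 28.22 pos [0.627  0.1004 0.0683] F [-0.6 -0.  -2.7] open 0.263 grip 30.0
meas-cmd mm [0.5 0.3 0.7] deg [-0.15  0.02  0.  ]
3 x [0.0, 0.0, 0.0, 0.0, -0.0, 0.05, 0]
5 x [0.0, 0.0, 0.0, 0.0, -0.0, 0.05, 0.5]
6 x [0.0, 0.0, 0.0, 0.0, -0.0, -4.41, 0.5]
8 x [0.0, 0.0, 0.0, -2.6, -6.59, -6.08, 0.5]
rows 22
```

Emit:
send_rows(
  commands=[
    [0,0,0,0,0,0.05,0],
    [0,0,0,0,0,0.05,0],
    [0,0,0,0,0,0.05,0],
    [0,0,0,0,0,0.05,0.5],
    [0,0,0,0,0,0.05,0.5],
    [0,0,0,0,0,0.05,0.5],
    [0,0,0,0,0,0.05,0.5],
    [0,0,0,0,0,0.05,0.5],
    [0,0,0,0,0,-4.41,0.5],
    [0,0,0,0,0,-4.41,0.5],
    [0,0,0,0,0,-4.41,0.5],
    [0,0,0,0,0,-4.41,0.5],
    [0,0,0,-2.6,-6.59,-6.08,0.5],
    [0,0,0,-2.6,-6.59,-6.08,0.5],
    [0,0,0,-2.6,-6.59,-6.08,0.5],
    [0,0,0,-2.6,-6.59,-6.08,0.5],
    [0,0,0,-2.6,-6.59,-6.08,0.5],
    [0,0,0,-2.6,-6.59,-6.08,0.5],
    [0,0,0,-2.6,-6.59,-6.08,0.5],
    [0,0,0,-2.6,-6.59,-6.08,0.5],
  ],
)

```text
time_s: 29.88
position: [0.4206, 0.0501, 0.2497]
tcp_rot: [[0.138, 0.99, 0.003], [0.99, -0.138, -0.0], [0.0, 0.003, -1.0]]
force: [0.8, 0.5, 0.4]
opening: 0.503
grasp_force: 0.0
```

Run:
```python
from plan import *
E=__import__("rig").optics
S=E.capture("scene")["image"];T=E.capture("top")["image"]
a=cv2.resize(S[110:330,190:430],(480,440),interpolation=2); b=cv2.resize(T[110:220,230:310],(320,440),interpolation=2)
cv2.imwrite("pics/t7.png",np.hstack([a,b])); state()
```

```text
t 29.98 pos [0.4217 0.0502 0.2493] F [-0.4  0.4 -0.6] open 0.499 grip 0.0
```

View pics/t7.png

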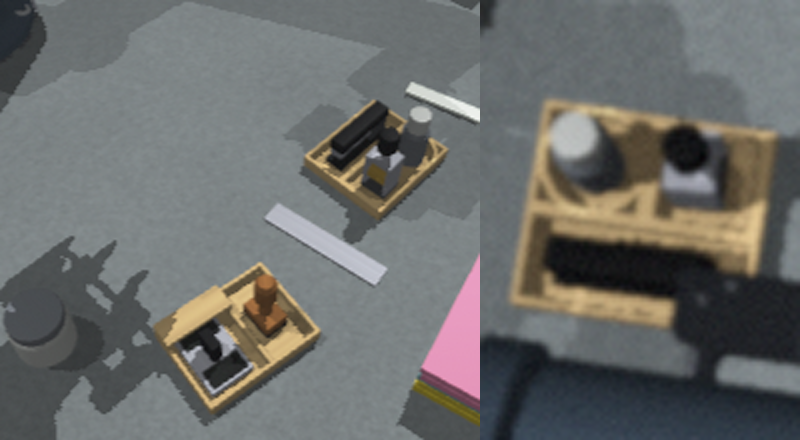

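All five pieces are in place:
- **Desk tray:** plate at (215,360) and stamp at (265,305).
- **Book tray:** stapler at (360,133), bottle at (418,135) and numberer at (383,165), all upright.

The glue jar is undisturbed, so I hand in.

```bash
python3 -c "
from rig import bot
print(bot.hand_in())"
```

```text
the job is handed in; nothing more can be done
None
```

Both kits are made up in the order asked and handed in at about 30 s of the 112 s allowed; the last picture shows all five pieces in place, the glue jar undisturbed and the gripper clear.

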